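# Restock and log the spray-can caddy

## Robot

A 7-joint arm with a two-finger parallel gripper is mounted at the origin on the work surface. World frame = base frame: x ahead of the robot, y to its left, z up, the work surface at z = 0. Lengths are in mm, angles in rad, forces in N, time in s.
With the tool pointing down it reaches from about 400 to 925 mm from the base axis. Payload 4.1 kg.
Tool frame: the origin (TCP) lies at the very end of the fingers, on their centre line; the grasp point (between the pads) lies 19 mm behind it; z points along the fingers, y is the line along which they close (so a half turn about z gives the same grasp; the last joint's range is limited). The gripper opens to 85 mm and grips with 20 to 120 N. Pads are 22 mm wide; open, the fingers measure 114 mm over their backs; the gripper's body (76 mm by 85 mm) begins 54 mm behind the grasp point. The pads swing forward as they close: fully open they stand 13 mm farther back than shut.
Start: joints at [1.181, 0.398, 0.045, 1.537, -0.019, 1.207, -0.051], TCP at [186.405, -622.738, 193.647] pointing down, gripper open.
Joint ranges: [-2.82, 2.82], [-0.49, 2.23], [-1.37, 1.46], [0, 2.46], [-1.36, 4.5], [0.23, 2], [-2.94, 2.94]. Speed limits (rad/s): [2.57, 2.57, 3.14, 3.14, 3.14, 3.14, 3.14].

## Interface

Orientations are given as a unit quaternion [x, y, z, w].
In Python, from cell import robot gives the robot as it stands.
- The arm moves only by the tool move_arm, never from a script. Its argument "steps" is a list of rows, each a list of 7 numbers: the shift along the tool's x, y, z scaled (see below), then the turn, a rotation vector about the tool's x, y, z scaled (see below), then the opening, from 0 (shut) to 1 (fully open). In form: [[x, y, z, wx, wy, wz, grip], ...]. A call has 1 to 8 rows; each row is the pose to reach, as a shift and turn from the pose commanded when the call began, along the tool's axes at that moment; what a row does not reach only later rows make up. The controller multiplies each number of a shift by 0.15 m and each number of a turn by 90 degrees. A row lasts 1/8 s, in which the tool goes at most 62.5 mm and 10.7 degrees, less where a joint would pass 70% of its speed; a pose out of reach is approached as far as the arm can. A call with a number of a shift or a turn outside -1 to 1 is refused whole. A call with a gripper value outside its range is refused whole. The fingers move at their own pace and stop on an object; the grip force is fixed at half the most. Time passes only in rows, so rows that repeat a pose let the fingers close. It gives the time, the measured TCP pose, the force, the opening and the grip force at its end, in the units of the state.
- robot.get_state(): the state, without advancing time (a new reading comes with each control period).
- robot.read_camera(name): name is "side" or "top"; returns (picture, depth): 420x560x3 uint8, red, green, blue; 420x560 float32, mm along the optical axis (not along the pixel's ray), 0 where there is no reading.
- robot.get_calibration(name): a dict with "vertical_fov" (degrees; the focal length in pixels is half the picture's height over the tangent of half this angle, whatever the lens; pixels are square), "cx", "cy" (the principal point, pixels), "world_to_cam" (4x4, takes a point from world to camera coordinates). Camera axes: x right, y down, z forward; pixel columns grow to the right and rows downward; lengths in mm; the calibration is good to about 2 mm. A picture is of the moment at which its call begins. get_calibration takes no time and is no camera call.
- robot.hand_in(): hands the job in; it is judged then, once.
The state is a dict: "time": time; "joint_pos": joint angles; "joint_velocities": joint speeds; "effort": joint torques, N m; "tool_pos": TCP position; "tcp_rot": TCP orientation; "ft_force": force on the tool from outside, world axes, zero at the start; "ft_torque": the same for the moment, N m; "opening": finger opening in mm; "gripper_force": force on a finger pad.
Only numpy, scipy, OpenCV 4.12 (cv2) and the standard library are available. Lean on these libraries where they do the work, as an engineer would, in place of code of your own. Each camera call takes 0.05 s, during which the arm holds its last target. There are 200 camera calls.

## Task

Stand the red and the blue spray can from the bench upright in the three-cell steel caddy, each in the cell whose mat and tag have its own colour, setting them down rather than letting them fall. When both are in, log them on the stock counter: press its red key fully, then the blue key, then the green key to confirm, one at a time. Leave the white can in the caddy and the other things on the bench as they are.

Things in the scene. Friction and masses are not known exactly. Their poses are not given: they have to be found in the camera images.
- caddy: grey open-topped steel caddy, bolted to the bench, 82 mm (x) by 238 mm (y) by 75 mm high, walls 4 mm, floor 4 mm thick; two dividers, 64 mm high from the bench, make a row of three cells along y, each 74 by 74 mm inside, centres 78 mm apart. Bent-bar handles stand 22 mm out at the two ends. Origin: centre of the underside; y along the row.
- mat_red: the red mat, 72 mm square and 2 mm thick, fixed on the floor of one cell of the caddy; a red tag, 50 mm wide, hangs on the outside of both long walls beside it, so the cell shows its colour from outside. Which cell it is varies. Origin: centre of the cell, underside of the mat (a can stands 2 mm above it). Axes as the caddy's: y along the row of cells. The red can goes here.
- mat_blue: the blue mat, 72 mm square and 2 mm thick, fixed on the floor of one cell of the caddy; a blue tag, 50 mm wide, hangs on the outside of both long walls beside it, so the cell shows its colour from outside. Which cell it is varies. Origin: centre of the cell, underside of the mat (a can stands 2 mm above it). Axes as the caddy's: y along the row of cells. The blue can goes here.
- mat_white: the white mat, 72 mm square and 2 mm thick, fixed on the floor of one cell of the caddy; a white tag, 50 mm wide, hangs on the outside of both long walls beside it, so the cell shows its colour from outside. Which cell it is varies. Origin: centre of the cell, underside of the mat (a can stands 2 mm above it). Axes as the caddy's: y along the row of cells. The white can stands here from the start.
- can_red: a red spray can standing upright: a straight round body 53 mm across from its foot to 126 mm up, a narrowing shoulder to 133 mm, then a red cap 40 mm across, its top 155 mm above the foot; about 0.35 kg (0.25 to 0.45). Origin: centre of the foot; z up along the can. Starts on the bench.
- can_blue: a blue spray can standing upright: a straight round body 53 mm across from its foot to 126 mm up, a narrowing shoulder to 133 mm, then a blue cap 40 mm across, its top 155 mm above the foot; about 0.35 kg (0.25 to 0.45). Origin: centre of the foot; z up along the can. Starts on the bench.
- can_white: a white spray can standing upright: a straight round body 53 mm across from its foot to 126 mm up, a narrowing shoulder to 133 mm, then a white cap 40 mm across, its top 155 mm above the foot; about 0.35 kg (0.25 to 0.45). Origin: centre of the foot; z up along the can. Already in the caddy, on the white mat; leave it.
- counter: stock counter: a grey box bolted to the bench, 100 mm (x) by 220 mm (y) by 45 mm high, with three keys in a row along its y on its top and a dark strip on the far side. Origin: centre of the underside.
- key_red (a joint): red key of the stock counter: value is how far it is pressed, 0 (out) to 0.008 m (fully down). Spring: starts to move at 1.5 N, 5 N fully down, comes back when let go.
- key_blue (a joint): blue key of the stock counter: value is how far it is pressed, 0 (out) to 0.008 m (fully down). Spring: starts to move at 1.5 N, 5 N fully down, comes back when let go.
- key_green (a joint): green key of the stock counter: value is how far it is pressed, 0 (out) to 0.008 m (fully down). Spring: starts to move at 1.5 N, 5 N fully down, comes back when let go.
- key_red_top (a point): centre of the top of the red key, a round button 40 mm across that stands 12 mm above its 56 mm wide black collar and 24 mm above the counter's top when out; moves straight down when pressed. The three keys stand in a row, 65 mm apart, in an order that varies.
- key_blue_top (a point): centre of the top of the blue key, a round button 40 mm across that stands 12 mm above its 56 mm wide black collar and 24 mm above the counter's top when out; moves straight down when pressed. The three keys stand in a row, 65 mm apart, in an order that varies.
- key_green_top (a point): centre of the top of the green key, a round button 40 mm across that stands 12 mm above its 56 mm wide black collar and 24 mm above the counter's top when out; moves straight down when pressed. The three keys stand in a row, 65 mm apart, in an order that varies.
- hammer: hammer, 300 mm long, lying on the bench beyond the work; leave alone. Origin: on the bench under the middle of its length.
- tin: empty yellow open tin, 80 mm across and 85 mm high; leave alone. Origin: centre of its underside.
- bracket: loose steel angle, 120 mm long, 50 mm wide, 50 mm high, lying to the left of the caddy; leave alone. Origin: centre of its underside.
There are look-alikes about, which are no part of the job. What is meant by the can_red is not yellow, and is the larger of those in its own colour.

How it is judged (in metres and radians):
On the way, in this order (a step that is already met when the one before it is completed fails the run):
1. the red and the blue can both stand upright in the cells of their own colours, let go and at rest (horizontal distance between can_red and mat_red below 0.017 m and z of can_red in the frame of mat_red below 0.01 m and angle between each of can_red, can_blue's own z axis and vertical below 0.1 rad and horizontal distance between can_blue and mat_blue below 0.017 m and z of can_blue in the frame of mat_blue below 0.01 m and contact force between the fingers and can_red below 0.2 N and linear speed of each of can_red, can_blue below 0.03 m/s and contact force between the fingers and can_blue below 0.2 N), for 0.2 s.
2. the red key is pressed, the other two out (value of joint key_red above 0.0055 m and value of joint each of key_blue, key_green below 0.002 m), for 0.05 s.
3. the blue key is pressed, the other two out (value of joint key_blue above 0.0055 m and value of joint each of key_red, key_green below 0.002 m), for 0.05 s.
4. the green key is pressed, the other two out (value of joint key_green above 0.0055 m and value of joint each of key_red, key_blue below 0.002 m), for 0.05 s.
At the end, for the whole second after the job is handed in: each can stands on the mat of its own colour (centres within 17 mm, foot under 10 mm above the mat's underside, tilt under 0.1 rad), released and at rest; all keys are out again (under 2 mm in). A key counts as pressed beyond 5.5 mm of its 8, with the other two under 2 mm in (all of step 1 and horizontal distance between can_white and mat_white below 0.017 m and z of can_white in the frame of mat_white below 0.01 m and angle between can_white's own z axis and vertical below 0.1 rad and contact force between the fingers and can_white below 0.2 N and linear speed of can_white below 0.03 m/s and value of joint each of key_red, key_blue, key_green below 0.002 m); the robot touches nothing.
It fails at once if the red can is let fall or knocked: faster than 0.6 m/s (a free fall of 18 mm) while the fingers do not hold it (linear speed of can_red above 0.6 m/s and contact force between the fingers and can_red below 0.5 N).
It fails at once if the blue can is let fall or knocked: faster than 0.6 m/s (a free fall of 18 mm) while the fingers do not hold it (linear speed of can_blue above 0.6 m/s and contact force between the fingers and can_blue below 0.5 N).
It fails at once if two keys are pressed (more than 4 mm) at the same time (value of joint each of key_red, key_blue above 0.004 m or value of joint each of key_red, key_green above 0.004 m or value of joint each of key_blue, key_green above 0.004 m).
It fails at once if the white can is taken out (moved more than 35 mm) or tipped more than 0.35 rad (distance of can_white from where it was at the start of the episode above 0.035 m or angle between can_white's own z axis and vertical above 0.35 rad).
It fails at once if the hammer, the tin or the bracket is moved more than 30 mm (distance of any of hammer, tin, bracket from where it was at the start of the episode above 0.03 m).
It also fails if it takes over 70 s, if anything falls off the work surface, if the arm or the gripper's body presses on something with over 40 N, if the wrist force passes 120 N, or if a joint passes its speed limit or range.

## Working session

There is one attempt and no reset: what is moved stays moved. The work goes in short steps, Python scripts to look and compute and a tool call to move; the robot and the scene stay as the last step left them, time stands still between calls to the robot, and variables do not carry over. Pictures are saved under pics/ and viewed, at most 10 in all, crops included, and the job is handed in when it is done.

Besides the shell and the picture viewer there is one more tool, called after "Emit:" in YAML: its name, and indented under it one key for each argument. move_arm: Moves the arm, as the interface text tells. Its arguments: {"type":"object","properties":{"steps":{"type":"array","items":{"type":"array","items":{"type":"number"}}}},"required":["steps"]}

```bash
mkdir -p pics
cat > h.py <<'E'
import numpy as np, cv2
from cell import robot
def snap(n,tag):
    p,d=robot.read_camera(n); cv2.imwrite(f'pics/{tag}.png',p[:,:,::-1]); np.save(f'pics/{tag}.npy',d); return p,d
def pt(n,tag,u,v,z=None):
    c=robot.get_calibration(n); f=210/np.tan(np.radians(c['vertical_fov'])/2)
    M=np.linalg.inv(np.array(c['world_to_cam'])); ray=np.array([(u-c['cx'])/f,(v-c['cy'])/f,1.])
    if z is None:
        d=np.load(f'pics/{tag}.npy')[int(v)-1:int(v)+2,int(u)-1:int(u)+2]; d=np.median(d[d>0]) if (d>0).any() else np.nan
        return M[:3,:3]@(ray*d)+M[:3,3]
    r=M[:3,:3]@ray; o=M[:3,3]; return o+r*(z-o[2])/r[2]
E
python3 - <<'E'
from h import *
snap('top','t0'); snap('side','s0')
print({k:np.round(v,3).tolist() if k!='time' else v for k,v in robot.get_state().items()})
for n in('top','side'): print(robot.get_calibration(n))
E
```

```text
{'time': 0.1, 'joint_pos': [1.181, 0.399, 0.045, 1.538, -0.019, 1.207, -0.051], 'joint_velocities': [-0.002, -0.001, -0.002, -0.002, -0.0, -0.001, 0.0], 'effort': [0.004, -47.626, 1.37, -25.495, 0.012, 0.005, 0.0], 'tool_pos': [186.182, -622.1, 192.661], 'tcp_rot': [0.989, 0.145, -0.0, -0.001], 'ft_force': [0.019, -0.598, 0.419], 'ft_torque': [0.016, 0.017, 0.023], 'gripper_force': 0.0, 'opening': 85.934}
{'vertical_fov': 55.71427724902182, 'cx': 279.43856921030414, 'cy': 202.1398648366112, 'world_to_cam': array([[-9.39238640e-03, -9.99920330e-01,  8.43304343e-03,
         6.62198976e+01],
       [-9.97147513e-01,  8.73406237e-03, -7.49703492e-02,
         5.66729693e+02],
       [ 7.48907216e-02, -9.11313877e-03, -9.97150104e-01,
         1.02586834e+03],
       [ 0.00000000e+00,  0.00000000e+00,  0.00000000e+00,
         1.00000000e+00]])}
{'vertical_fov': 51.8900488255759, 'cx': 278.56968382578015, 'cy': 202.85692721089416, 'world_to_cam': array([[-9.57349505e-01, -2.87937504e-01,  2.39566019e-02,
         5.66309938e+02],
       [-1.80564585e-01,  5.31494142e-01, -8.27593141e-01,
         1.47936770e+02],
       [ 2.25562310e-01, -7.96621598e-01, -5.60816970e-01,
         1.04679282e+03],
       [ 0.00000000e+00,  0.00000000e+00,  0.00000000e+00,
         1.00000000e+00]])}
```

View pics/t0.png

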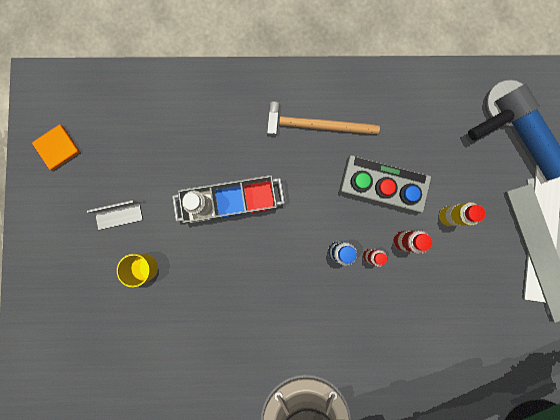

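View pics/s0.png

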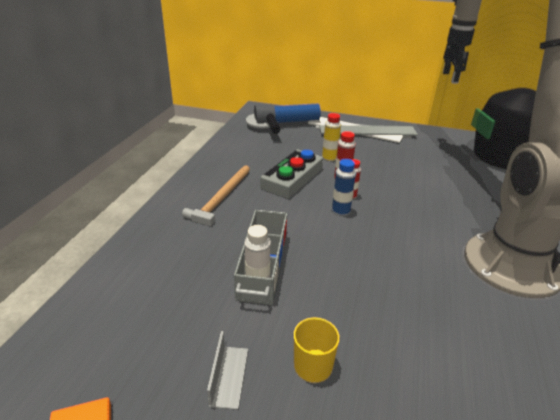

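Top view: candidates for can_red are the large red can (421,242), the small red can (378,258), and a yellow-bodied can with a red cap (476,213). The only blue can is at (346,253). The cells run white, blue, red from left to right, and the keys green, red, blue. I choose (421,242) and will check it in a crop.

Run:
```python
from h import *
p=cv2.imread('pics/t0.png'); s=cv2.imread('pics/s0.png')
a=cv2.resize(p[150:280,320:500],None,fx=4,fy=4,interpolation=cv2.INTER_CUBIC)
b=cv2.resize(p[150:240,160:300],None,fx=5,fy=5,interpolation=cv2.INTER_CUBIC)
cv2.imwrite('pics/ca.png',a);cv2.imwrite('pics/cb.png',b)
# cap blobs
hsv=cv2.cvtColor(p,cv2.COLOR_BGR2HSV)
for nm,m in(('red',((hsv[...,0]<8)|(hsv[...,0]>172))&(hsv[...,1]>150)&(hsv[...,2]>130)),('blue',(abs(hsv[...,0].astype(int)-108)<12)&(hsv[...,1]>150)&(hsv[...,2]>130)),('green',(abs(hsv[...,0].astype(int)-60)<20)&(hsv[...,1]>120)&(hsv[...,2]>100))):
    n,l,st,c=cv2.connectedComponentsWithStats(m.astype(np.uint8))
    for i in range(1,n):
        if st[i,4]>40: print(nm,st[i],c[i].round(1),pt('top','t0',*c[i]).round(1))
```

```text
red [380 179  16  16 195] [387.4 186.5] [ 601.1 -212.    68.1]
red [245 182  29  28 639] [258.9 195.4] [587.1 115.6   5.5]
red [469 205  17  17 224] [476.6 212.8] [ 528.6 -391.2  155. ]
red [415 234  18  17 231] [423.4 241.9] [ 463.3 -266.   154.9]
red [375 253  12  12 117] [380.6 258.5] [ 423.9 -177.3  114.8]
blue [522 110  38  65 889] [544.2 137.7] [ 721.3 -612.2   76.8]
blue [216 187  28  28 602] [229.5 200.4] [574.4 194.5   3.9]
blue [405 186  16  15 188] [412.4 193. ] [ 583.8 -274.3   69.5]
blue [340 246  16  17 222] [347.3 254.1] [437.  -91.6 152.8]
green [355 173  16  15 186] [362.7 180. ] [ 618.  -149.9   67.6]
```

View pics/ca.png

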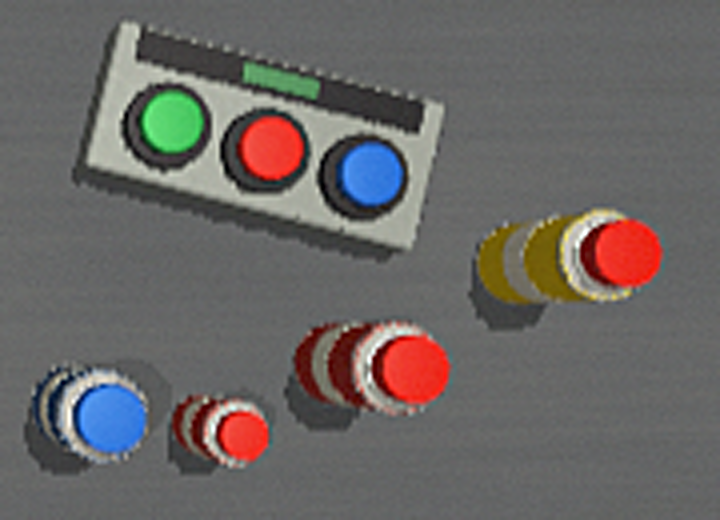

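View pics/cb.png

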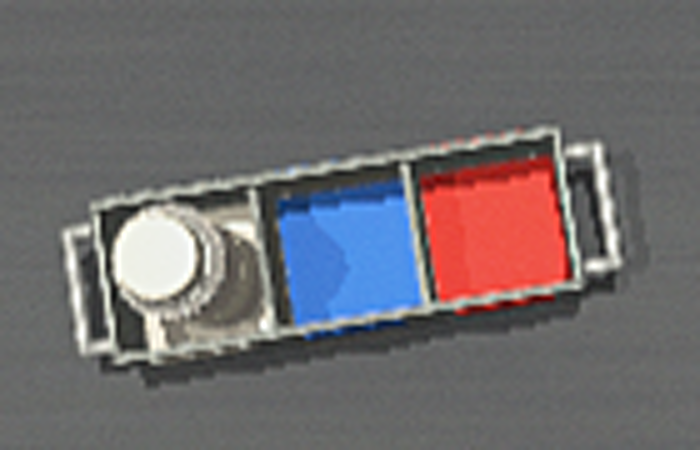

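The crop confirms it: the large red can at (423,242) has a red body, while its neighbours are a small red can and a yellow one. Caddy rim corners in the crop: (93,205), (558,128), (582,287), (115,362).

Run:
```python
from h import *
f=lambda x,y,z:pt('top','t0',(x+.5)/5-.5+160,(y+.5)/5-.5+150,z)
C=np.array([f(*q,75) for q in((93,205),(558,128),(582,287),(115,362))]);print(C.round(1))
c=C.mean(0);L=(C[0]+C[3]-C[1]-C[2])[:2]/2;print(c.round(1),np.linalg.norm(L),np.linalg.norm(C[0]-C[3]),np.degrees(np.arctan2(-L[0],L[1])))
W=(C[0]+C[1]-C[2]-C[3])[:2];print('ang from width',np.degrees(np.arctan2(W[1],W[0])))
u=L/np.linalg.norm(L); print('red',c[:2]-78*u,'blue',c[:2],'white',c[:2]+78*u)
D=[f(260,190,64),f(272,335,64),f(406,165,64),f(428,305,64)];print('dividers',np.round(D,1).tolist(),((D[0]+D[1])/2-39*np.r_[u,0]).round(1))
# foot of cans / pads from top depth cloud: body points of each can
d=np.load('pics/t0.npy'); cal=robot.get_calibration('top');fl=210/np.tan(np.radians(cal['vertical_fov'])/2);M=np.linalg.inv(cal['world_to_cam'])
v,uu=np.mgrid[:420,:560];P=np.stack([(uu-cal['cx'])/fl*d,(v-cal['cy'])/fl*d,d],-1)@M[:3,:3].T+M[:3,3]
for n,g in(('red',(463,-266)),('blue',(437,-92)),('white',(565,270)),('small',(424,-177))):
    m=(np.hypot(P[...,0]-g[0],P[...,1]-g[1])<35)
    for lo,hi in((30,125),(148,160)):
        q=P[m&(P[...,2]>lo)&(P[...,2]<hi)][:,:2]
        if len(q)<6: continue
        print(n,lo,len(q),q.mean(0).round(1),((q.min(0)+q.max(0))/2).round(1))
        if lo==30:
            from scipy.optimize import least_squares
            print('  fit',least_squares(lambda x:np.hypot(*(q-x).T)-26.5,g,loss='soft_l1').x.round(1))
q=P[(P[...,2]>30)&(d>0)&(P[...,0]>450)&(P[...,1]>60)&(P[...,1]<330)];print('caddy', q.min(0).round(),q.max(0).round())
```

```text
[[594.4 314.2  75. ]
 [631.3  81.6  75. ]
 [551.2  70.3  75. ]
 [515.9 302.6  75. ]]
[573.2 192.2  75. ] 235.24585284943268 79.35041353382154 8.821474959109333
ang from width 8.25741067107953
red [585.13439279 115.0933587 ] blue [573.17260746 192.17069448] white [561.21082213 269.24803027]
dividers [[602.5, 232.7, 64.0], [529.0, 226.4, 64.0], [614.6, 158.9, 64.0], [543.5, 148.0, 64.0]] [571.7 191.   64. ]
red 30 273 [ 463.9 -247.9] [ 462.1 -262.5]
  fit [ 462.4 -267.3]
red 148 236 [ 462.4 -265.5] [ 462.9 -266. ]
blue 30 139 [441.2 -76.2] [436.2 -91.3]
  fit [436.1 -92. ]
blue 148 240 [436.2 -91. ] [436.2 -90.7]
white 30 158 [559.8 248.8] [567.  261.5]
  fit [561.6 265.1]
white 148 149 [560.5 263.1] [560.6 264.2]
small 30 292 [ 425.  -171.3] [ 423.6 -176.1]
  fit [ 420.6 -191.3]
caddy [516.  62.  30.] [630. 330. 164.]
```

```bash
cat > go.py <<'E'
import sys; from h import *
from scipy.spatial.transform import Rotation as R
s=robot.get_state(); x,y,z=map(float,sys.argv[1:4]); yaw=np.radians(8.6)
q=R.from_quat(s['tcp_rot']); ty=np.array([np.cos(yaw),np.sin(yaw),0]); tz=np.array([0,0,-1.]); T=R.from_matrix(np.c_[np.cross(ty,tz),ty,tz])
d=q.inv().apply(np.array([x,y,z])-s['tool_pos'])/150; w=np.degrees((q.inv()*T).as_rotvec())/90
print(round(s['time'],2),np.round(s['tool_pos'],1),'op',round(s['opening'],1),'F',np.round(s['ft_force'],1),'row',d.round(3),w.round(3),'q',np.round(s['joint_pos'],2))
E
python3 go.py 436.2 -91.3 250
```

```text
0.1 [ 186.2 -622.1  192.7] op 85.9 F [ 0.  -0.6  0.4] row [ 2.612 -2.913 -0.377] [-0.001 -0.001 -0.91 ] q [ 1.18  0.4   0.05  1.54 -0.02  1.21 -0.05]
```

Emit:
move_arm:
  steps:
    - [0.2,-0.2,-0.4,0,0,-0.911,1]
    - [0.4,-0.5,-0.4,0,0,-0.911,1]
    - [0.7,-0.8,-0.4,0,0,-0.911,1]
    - [0.9,-1,-0.4,0,0,-0.911,1]
    - [0.9,-1,-0.4,0,0,-0.911,1]
    - [0.9,-1,-0.4,0,0,-0.911,1]
    - [0.9,-1,-0.4,0,0,-0.911,1]
    - [0.9,-1,-0.4,0,0,-0.911,1]

```text
time: 1.1
tool_pos: [272.4, -440.0, 253.2]
tcp_rot: [0.65, 0.76, 0.0, -0.0]
ft_force: [0.5, -0.5, -0.1]
opening: 85.6
gripper_force: 0.0
```

```bash
python3 go.py 436.2 -91.3 250
```

```text
1.1 [ 272.4 -440.   253.2] op 85.6 F [ 0.5 -0.5 -0.1] row [2.127 1.438 0.022] [-0.    -0.     0.003] q [ 1.11  0.12 -0.2   1.76  0.03  1.26  1.06]
```

Emit:
move_arm:
  steps:
    - [0.25,0.2,0,0,0,0,1]
    - [0.6,0.45,0,0,0,0,1]
    - [1,0.7,0,0,0,0,1]
    - [1,0.7,0,0,0,0,1]

```text
time: 1.6
tool_pos: [355.7, -271.8, 253.6]
tcp_rot: [0.649, 0.761, 0.0, -0.0]
ft_force: [-0.4, 0.2, 0.5]
opening: 85.4
gripper_force: 0.0
```

Emit:
move_arm:
  steps:
    - [0.3,0.2,0,0,0,0,1]
    - [0.65,0.45,0,0,0,0,1]
    - [1,0.7,0,0,0,0,1]
    - [1,0.7,0,0,0,0,1]
    - [1,0.7,0,0,0,0,1]

```text
time: 2.22
tool_pos: [434.8, -113.2, 253.3]
tcp_rot: [0.652, 0.758, -0.001, -0.0]
ft_force: [0.5, -0.4, -0.7]
opening: 85.4
gripper_force: 0.0
```

```bash
python3 go.py 436.2 -91.3 90
```

```text
2.23 [ 434.8 -113.2  253.3] op 85.4 F [ 0.5 -0.4 -0.7] row [0.143 0.032 1.088] [-0.001  0.     0.   ] q [ 0.72  0.   -0.56  1.89  0.    1.25  0.31]
```

Emit:
move_arm:
  steps:
    - [0.143,0.032,0,0,0,0,1]
    - [0.143,0.032,0.1,0,0,0,1]
    - [0.143,0.032,0.35,0,0,0,1]
    - [0.143,0.032,0.5,0,0,0,1]
    - [0.143,0.032,0.5,0,0,0,1]

```text
time: 2.85
tool_pos: [434.0, -92.0, 176.1]
tcp_rot: [0.653, 0.758, -0.001, -0.002]
ft_force: [-0.5, 0.4, 0.2]
opening: 85.1
gripper_force: 0.0
```

```bash
python3 go.py 436.2 -91.3 90; python3 -c "
from h import *
p,d=snap('side','s1'); cv2.imwrite('pics/s1c.png',cv2.resize(p[80:260,260:460,::-1],None,fx=3,fy=3))"
```

```text
2.85 [434.  -92.  176.1] op 85.1 F [-0.5  0.4  0.2] row [0.001 0.018 0.574] [-0.003 -0.001 -0.001] q [ 0.69  0.07 -0.6   2.01  0.04  1.08  0.22]
```

View pics/s1c.png

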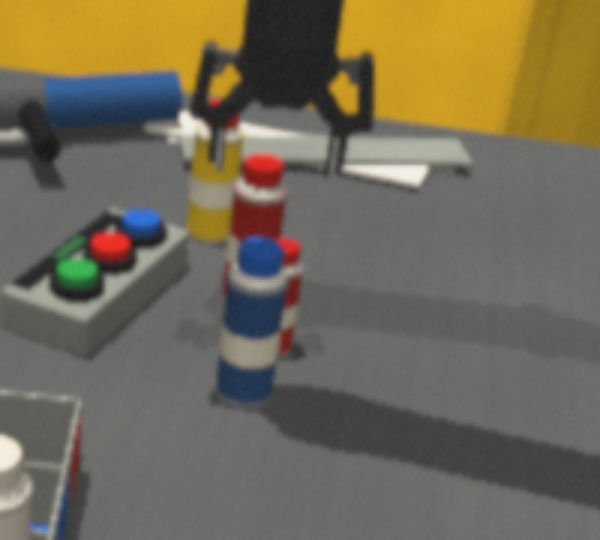

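The open fingers straddle the blue can, whose cap is at (262,255) in the crop, and nothing is in the way. Descending to grip.

Emit:
move_arm:
  steps:
    - [0,0.018,0.1,0,0,0,1]
    - [0,0.018,0.25,0,0,0,1]
    - [0,0.018,0.42,0,0,0,1]
    - [0,0.018,0.574,0,0,0,1]
    - [0,0.018,0.574,0,0,0,1]
    - [0,0.018,0.574,0,0,0,1]

```text
time: 3.65
tool_pos: [440.3, -90.0, 93.3]
tcp_rot: [0.652, 0.758, 0.0, 0.001]
ft_force: [0.8, 0.2, 0.5]
opening: 85.2
gripper_force: 0.0
```

```bash
python3 go.py 436.2 -91.3 90
```

```text
3.65 [440.3 -90.   93.3] op 85.2 F [0.8 0.2 0.5] row [-0.005 -0.029  0.022] [0.001 0.    0.001] q [ 0.65  0.19 -0.6   2.1   0.13  0.89  0.13]
```

Emit:
move_arm:
  steps:
    - [0,-0.02,0.02,0,0,0,1]
    - [0,-0.02,0.02,0,0,0,0]
    - [0,-0.02,0.02,0,0,0,0]
    - [0,-0.02,0.02,0,0,0,0]
    - [0,-0.02,0.02,0,0,0,0]
    - [0,-0.02,0.02,0,0,0,0]

```text
time: 4.4
tool_pos: [436.4, -90.4, 90.3]
tcp_rot: [0.652, 0.758, -0.0, 0.0]
ft_force: [-2.0, 0.4, 6.2]
opening: 40.8
gripper_force: 51.9
```

```bash
python3 go.py 573 192 250
```

```text
4.4 [436.4 -90.4  90.3] op 40.8 F [-2.   0.4  6.2] row [ 1.724  1.183 -1.067] [-0.     0.     0.001] q [ 0.65  0.18 -0.6   2.11  0.13  0.89  0.13]
```

Opening of 40.8 mm is less than the 53 mm body, so I'll check the grip.

```bash
python3 -c "
from h import *
p,d=snap('side','s2'); q,e=snap('top','t2')
a=cv2.resize(p[100:250,300:450,::-1],(400,400)); b=cv2.resize(q[200:320,280:400,::-1],(400,400)); cv2.imwrite('pics/s2c.png',np.hstack([a,b]))"; python3 go.py 573 192 250
```

```text
4.5 [436.3 -90.5  90.3] op 41.1 F [-1.5 -0.3  6.3] row [ 1.724  1.183 -1.067] [-0.     0.     0.001] q [ 0.65  0.18 -0.6   2.11  0.13  0.89  0.13]
```

View pics/s2c.png

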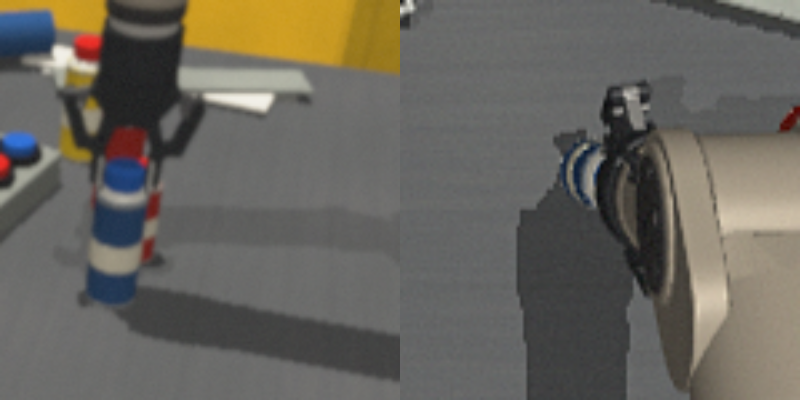

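The blue can stands slightly in front of the fingers in the side view, so I'll measure both.

Run:
```python
from h import *
from scipy.optimize import least_squares
cal=robot.get_calibration('side');fl=210/np.tan(np.radians(cal['vertical_fov'])/2);M=np.linalg.inv(cal['world_to_cam'])
v,u=np.mgrid[:420,:560]
for t in('s0','s2'):
    d=np.load(f'pics/{t}.npy');im=cv2.imread(f'pics/{t}.png');h=cv2.cvtColor(im,cv2.COLOR_BGR2HSV)
    P=np.stack([(u-cal['cx'])/fl*d,(v-cal['cy'])/fl*d,d],-1)@M[:3,:3].T+M[:3,3]
    for lo,hi in((20,60),(60,95),(95,120)):
        q=P[(np.hypot(P[...,0]-436,P[...,1]+91)<50)&(P[...,2]>lo)&(P[...,2]<hi)&(h[...,1]>120)&(abs(h[...,0].astype(int)-108)<14)][:,:2]
        if len(q)>9: print(t,lo,len(q),least_squares(lambda x:np.hypot(*(q-x).T)-26.5,(436,-91),loss='soft_l1').x.round(1))
    g=P[(v>90)&(v<215)&(u>320)&(u<385)&(h[...,2]<75)&(h[...,1]<110)&(P[...,2]>80)&(abs(P[...,1]+91)<90)]
    print(t,'dark pts',len(g))
    for z in range(80,240,10):
        w=g[(g[:,2]>z)&(g[:,2]<z+10)]
        if len(w)>3: print(z,len(w),w[:,:2].min(0).round(),np.median(w[:,:2],0).round(),w[:,:2].max(0).round())
W=np.array(cal['world_to_cam'])
for p in((436,-91,90),(436,-91,109),(436,-91,155),(436,-91,163)):
    c=W[:3,:3]@p+W[:3,3]; print(p,c[0]/c[2]*fl+cal['cx'],c[1]/c[2]*fl+cal['cy'])
```

```text
s0 20 96 [437.  -91.9]
s0 60 76 [436.9 -92.2]
s0 95 118 [436.5 -91.9]
s0 dark pts 12
100 5 [411. -91.] [411. -83.] [461. -79.]
110 6 [411. -85.] [435. -80.] [458. -75.]
s2 20 94 [436.6 -91.9]
s2 60 81 [436.8 -92.4]
s2 95 117 [436.7 -91.9]
s2 dark pts 1662
100 8 [410. -89.] [436. -82.] [461. -80.]
110 7 [411. -85.] [458. -77.] [461. -70.]
140 12 [405. -91.] [464. -81.] [467. -78.]
150 17 [403. -96.] [455. -86.] [468. -77.]
160 20 [402. -94.] [412. -85.] [468. -76.]
170 53 [384. -93.] [411. -83.] [482. -72.]
180 98 [ 382. -106.] [412. -83.] [486. -69.]
190 66 [ 379. -106.] [416. -78.] [489. -68.]
200 111 [ 375. -104.] [428. -80.] [492. -66.]
210 122 [372. -97.] [433. -78.] [498. -68.]
220 161 [370. -97.] [432. -79.] [499. -65.]
230 168 [371. -99.] [430. -79.] [499. -65.]
(436, -91, 90) 344.1218573060564 183.0213334107308
(436, -91, 109) 344.89570233026797 176.97016965107238
(436, -91, 155) 346.8296228211093 161.84767196471358
(436, -91, 163) 347.175000879833 159.14695137216404
```

Run:
```python
from h import *
cal=robot.get_calibration('side');fl=210/np.tan(np.radians(cal['vertical_fov'])/2);M=np.linalg.inv(cal['world_to_cam'])
v,u=np.mgrid[:420,:560]
d=np.load('pics/s2.npy')
P=np.stack([(u-cal['cx'])/fl*d,(v-cal['cy'])/fl*d,d],-1)@M[:3,:3].T+M[:3,3]
m=(abs(P[...,0]-436)<60)&(abs(P[...,1]+91)<30)
for z in range(60,180,8):
    w=P[m&(P[...,2]>z)&(P[...,2]<z+8)]
    l=w[w[:,0]<436];r=w[w[:,0]>436]
    print(z,len(w),w[:,0].min().round(),w[:,0].max().round(), 'counts |dx|>28:',(abs(w[:,0]-436.5)>28).sum(),'y of those',np.round(w[abs(w[:,0]-436.5)>28][:,1].tolist()[:6]))
im=cv2.imread('pics/s2.png')[130:215,315:385]; cv2.imwrite('pics/z.png',cv2.resize(im,None,fx=7,fy=7,interpolation=cv2.INTER_CUBIC))
```

```text
60 46 411.0 463.0 counts |dx|>28: 0 y of those []
68 55 410.0 461.0 counts |dx|>28: 0 y of those []
76 50 411.0 463.0 counts |dx|>28: 0 y of those []
84 48 411.0 459.0 counts |dx|>28: 0 y of those []
92 48 410.0 460.0 counts |dx|>28: 0 y of those []
100 50 410.0 461.0 counts |dx|>28: 0 y of those []
108 54 411.0 463.0 counts |dx|>28: 0 y of those []
116 52 410.0 459.0 counts |dx|>28: 0 y of those []
124 67 411.0 461.0 counts |dx|>28: 0 y of those []
132 69 404.0 467.0 counts |dx|>28: 5 y of those [-83. -79. -90. -86. -86.]
140 73 402.0 469.0 counts |dx|>28: 10 y of those [-82. -80. -81. -89. -87. -89.]
148 110 403.0 468.0 counts |dx|>28: 12 y of those [-80. -79. -80. -79. -80. -79.]
156 66 402.0 469.0 counts |dx|>28: 12 y of those [-79. -80. -81. -77. -77. -91.]
164 31 401.0 469.0 counts |dx|>28: 11 y of those [-79. -76. -82. -78. -87. -87.]
172 53 384.0 482.0 counts |dx|>28: 39 y of those [-79. -80. -74. -74. -79. -79.]
```

View pics/z.png

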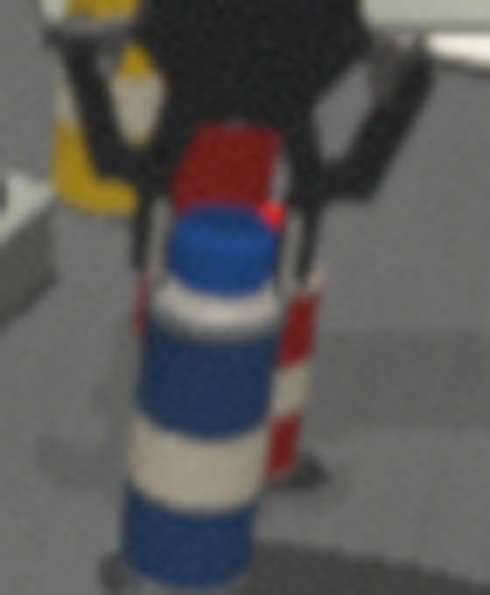

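The fingertips are really at about z = 133 mm (around the cap, crop (140,270) and (305,270)), while the state reads 90, so the reading is about 43 mm low in z. Opening, going 40 mm lower and closing on the body.

Emit:
move_arm:
  steps:
    - [0,0,0,0,0,0,1]
    - [0,0,0,0,0,0,1]
    - [0,0,0,0,0,0,1]
    - [0,0,0,0,0,0,1]
    - [0,0,0.1,0,0,0,1]
    - [0,0,0.2,0,0,0,1]
    - [0,0,0.267,0,0,0,1]
    - [0,0,0.267,0,0,0,1]

```text
time: 5.5
tool_pos: [435.3, -89.9, 48.2]
tcp_rot: [0.652, 0.759, -0.0, -0.001]
ft_force: [0.3, 0.3, 1.4]
opening: 85.3
gripper_force: 0.0
```

```bash
cat > tip.py <<'E'
from h import *
import sys
t=sys.argv[1]; X,Y=map(float,sys.argv[2:4]); snap('side',t)
cal=robot.get_calibration('side');fl=210/np.tan(np.radians(cal['vertical_fov'])/2);M=np.linalg.inv(cal['world_to_cam'])
v,u=np.mgrid[:420,:560]; d=np.load(f'pics/{t}.npy')
P=np.stack([(u-cal['cx'])/fl*d,(v-cal['cy'])/fl*d,d],-1)@M[:3,:3].T+M[:3,3]
m=(abs(P[...,0]-X)<70)&(abs(P[...,1]-Y)<35)
for z in range(60,210,8):
    w=P[m&(P[...,2]>z)&(P[...,2]<z+8)]
    if len(w)>3: o=w[abs(w[:,0]-X)>29]; print(z,len(w),w[:,0].min().round(),w[:,0].max().round(),len(o),w[:,1].max().round())
E
python3 tip.py s3 436.5 -91; python3 go.py 436.5 -91.5 50
```

```text
60 48 410.0 458.0 0 -63.0
68 51 410.0 461.0 0 -62.0
76 52 410.0 462.0 0 -62.0
84 47 411.0 459.0 0 -60.0
92 54 410.0 460.0 0 -62.0
100 58 387.0 487.0 11 -64.0
108 79 380.0 490.0 25 -62.0
116 74 381.0 488.0 29 -62.0
124 115 379.0 489.0 35 -62.0
132 74 381.0 490.0 23 -66.0
140 82 367.0 498.0 40 -67.0
148 164 367.0 505.0 97 -65.0
156 99 368.0 506.0 69 -65.0
164 129 367.0 504.0 72 -65.0
172 92 368.0 504.0 39 -66.0
180 117 367.0 504.0 53 -65.0
188 171 368.0 504.0 84 -65.0
196 178 369.0 504.0 116 -67.0
204 51 370.0 499.0 41 -67.0
5.55 [436.  -90.   48.9] op 85.4 F [0.1 0.1 0.3] row [-0.01   0.002 -0.008] [-0.001 -0.     0.001] q [ 0.63  0.25 -0.58  2.14  0.19  0.8   0.07]
```

Emit:
move_arm:
  steps:
    - [0,0,0,0,0,0,0]
    - [0,0,0,0,0,0,0]
    - [0,0,0,0,0,0,0]
    - [0,0,0,0,0,0,0]
    - [0,0,0,0,0,0,0]

```text
time: 6.18
tool_pos: [436.8, -90.5, 50.2]
tcp_rot: [0.652, 0.758, -0.0, 0.001]
ft_force: [-1.3, 0.2, 5.5]
opening: 51.6
gripper_force: 62.1
```

Emit:
move_arm:
  steps:
    - [0,0,-0.1,0,0,0,0]
    - [0,0,-0.3,0,0,0,0]
    - [0,0,-0.6,0,0,0,0]
    - [0,0,-0.9,0,0,0,0]
    - [0,0,-0.9,0,0,0,0]
    - [0,0,-0.9,0,0,0,0]

```text
time: 6.92
tool_pos: [435.4, -90.2, 183.8]
tcp_rot: [0.652, 0.758, -0.001, -0.0]
ft_force: [-0.3, 0.5, -2.7]
opening: 52.1
gripper_force: 63.3
```

```bash
python3 go.py 573 192 180
```

```text
6.92 [435.4 -90.2 183.8] op 52.1 F [-0.3  0.5 -2.7] row [1.722 1.19  0.024] [-0.001 -0.     0.001] q [ 0.7   0.06 -0.61  2.    0.04  1.1   0.22]
```

Emit:
move_arm:
  steps:
    - [0.2,0.15,0,0,0,0,0]
    - [0.5,0.35,0,0,0,0,0]
    - [0.8,0.55,0,0,0,0,0]
    - [0.9,0.62,0,0,0,0,0]
    - [0.9,0.62,0,0,0,0,0]

```text
time: 7.55
tool_pos: [506.7, 58.8, 182.6]
tcp_rot: [0.65, 0.76, -0.001, -0.002]
ft_force: [-1.0, -0.3, -2.3]
opening: 52.2
gripper_force: 63.5
```

Emit:
move_arm:
  steps:
    - [0.2,0.15,0,0,0,0,0]
    - [0.5,0.35,0,0,0,0,0]
    - [0.75,0.52,0,0,0,0,0]
    - [0.822,0.57,0,0,0,0,0]
    - [0.822,0.57,0,0,0,0,0]
    - [0.822,0.57,0,0,0,0,0]

```text
time: 8.3
tool_pos: [573.6, 188.9, 183.7]
tcp_rot: [0.653, 0.758, -0.002, 0.0]
ft_force: [0.1, 1.0, -2.5]
opening: 51.7
gripper_force: 63.7
```

```bash
python3 go.py 573 192 56; python3 -c "
from h import *
p,d=snap('side','s4'); q,e=snap('top','t4')
a=cv2.resize(p[130:330,200:400,::-1],(400,400)); b=cv2.resize(q[130:270,150:290,::-1],(400,400)); cv2.imwrite('pics/s4c.png',np.hstack([a,b]))"
```

```text
8.3 [573.6 188.9 183.7] op 51.7 F [ 0.1  1.  -2.5] row [0.023 0.001 0.851] [-0.001  0.002 -0.001] q [ 0.19  0.41 -0.76  1.65  0.3   1.21 -0.49]
```

View pics/s4c.png

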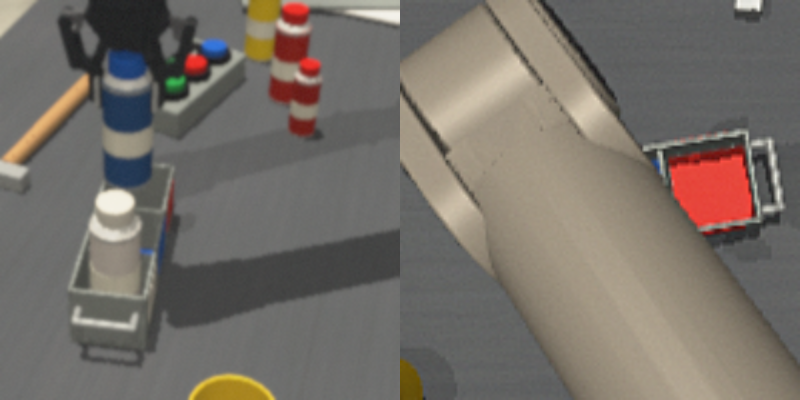

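The blue can hangs upright over the caddy behind the white can. I'll fit its axis before lowering.

```bash
cat > fit.py <<'E'
import sys; from h import *
from scipy.optimize import least_squares
t,X,Y,Z,col=sys.argv[1],*map(float,sys.argv[2:5]),sys.argv[5]
cal=robot.get_calibration('side');fl=210/np.tan(np.radians(cal['vertical_fov'])/2);M=np.linalg.inv(cal['world_to_cam'])
v,u=np.mgrid[:420,:560]; d=np.load(f'pics/{t}.npy');h=cv2.cvtColor(cv2.imread(f'pics/{t}.png'),cv2.COLOR_BGR2HSV);H=h[...,0].astype(int)
P=np.stack([(u-cal['cx'])/fl*d,(v-cal['cy'])/fl*d,d],-1)@M[:3,:3].T+M[:3,3]
c=(abs(H-108)<14) if col=='blue' else ((H<8)|(H>172))
m=(np.hypot(P[...,0]-X,P[...,1]-Y)<40)&c&(h[...,1]>110)&(P[...,2]>Z)
q=P[m]; print('zmin/max',q[:,2].min().round(1),q[:,2].max().round(1))
for lo in np.arange(Z,Z+120,30):
    w=q[(q[:,2]>lo)&(q[:,2]<lo+30)][:,:2]
    if len(w)>15: print(lo,len(w),least_squares(lambda x:np.hypot(*(w-x).T)-26.5,(X,Y),loss='soft_l1').x.round(1))
E
python3 fit.py s4 573 190 100 blue
python3 - <<'E'
from h import *
# caddy in side view: rim points cloud
cal=robot.get_calibration('side');fl=210/np.tan(np.radians(cal['vertical_fov'])/2);M=np.linalg.inv(cal['world_to_cam'])
v,u=np.mgrid[:420,:560]; d=np.load('pics/s0.npy')
P=np.stack([(u-cal['cx'])/fl*d,(v-cal['cy'])/fl*d,d],-1)@M[:3,:3].T+M[:3,3]
a=np.radians(8.6);w=(P[...,:2]-[573,192])@np.array([[np.cos(a),-np.sin(a)],[np.sin(a),np.cos(a)]])
m=(abs(w[...,1])<117)&(abs(w[...,0])<60)&(P[...,2]>70)&(P[...,2]<80)
for n,k in(('x-',m&(w[...,0]<-25)),('x+',m&(w[...,0]>25))):
    print(n,k.sum(),np.percentile(w[k][:,0],[5,50,95]).round(1))
m=(abs(w[...,0])<30)&(abs(w[...,1])<150)&(P[...,2]>55)&(P[...,2]<80)
print(np.histogram(w[m][:,1],np.arange(-130,131,4)))
E
```

```text
zmin/max 140.4 395.4
130.0 154 [573.6 187.3]
160.0 114 [573.5 187.5]
190.0 68 [574.1 187.6]
x- 157 [-41.  -38.9 -27. ]
x+ 131 [33.3 38.4 40.9]
(array([  0,   0,   3,  77, 100,   1,   0,   0,   0,   0,   0,   0,   0,
         0,   0,   0,   0,   0,   0,   0,   0,   0,   5,  38,   5,   0,
         0,   0,   0,   0,   0,   0,   0,   0,   0,   0,   0,   0,   0,
         0,   0,   0,   8,   7,   0,   0,   0,   0,   0,   0,   0,   3,
         6,  15,  14,  30,  48,  75,   9,   0,   0,  17, 206,  21,   3]), array([-130, -126, -122, -118, -114, -110, -106, -102,  -98,  -94,  -90,
        -86,  -82,  -78,  -74,  -70,  -66,  -62,  -58,  -54,  -50,  -46,
        -42,  -38,  -34,  -30,  -26,  -22,  -18,  -14,  -10,   -6,   -2,
          2,    6,   10,   14,   18,   22,   26,   30,   34,   38,   42,
         46,   50,   54,   58,   62,   66,   70,   74,   78,   82,   86,
         90,   94,   98,  102,  106,  110,  114,  118,  122,  126,  130]))
```

Emit:
move_arm:
  steps:
    - [0.033,0,0,0,0,0,0]
    - [0.033,0,0.1,0,0,0,0]
    - [0.033,0,0.25,0,0,0,0]
    - [0.033,0,0.42,0,0,0,0]
    - [0.033,0,0.6,0,0,0,0]
    - [0.033,0,0.72,0,0,0,0]
    - [0.033,0,0.78,0,0,0,0]
    - [0.033,0,0.78,0,0,0,0]

```text
time: 9.4
tool_pos: [573.1, 196.8, 67.0]
tcp_rot: [0.652, 0.758, -0.0, -0.0]
ft_force: [-0.9, -0.3, -2.2]
opening: 51.5
gripper_force: 63.8
```

```bash
python3 go.py 573 193.5 56
```

```text
9.4 [573.1 196.8  67. ] op 51.5 F [-0.9 -0.3 -2.2] row [-0.022 -0.004  0.074] [-0.     0.     0.001] q [ 0.13  0.53 -0.71  1.76  0.4   1.01 -0.58]
```

Emit:
move_arm:
  steps:
    - [-0.015,0,0.03,0,0,0,0]
    - [-0.015,0,0.055,0,0,0,0]
    - [-0.015,0,0.068,0,0,0,0]
    - [-0.015,0,0.068,0,0,0,0]

```text
time: 9.9
tool_pos: [573.5, 194.6, 57.2]
tcp_rot: [0.652, 0.758, -0.0, 0.0]
ft_force: [0.4, -0.6, -2.5]
opening: 51.8
gripper_force: 63.8
```

```bash
python3 go.py 573 193.5 56; python3 tip.py s5 573 193 | head -2;python3 fit.py s5 573 192 60 blue
```

```text
9.9 [573.5 194.6  57.2] op 51.8 F [ 0.4 -0.6 -2.5] row [-0.007 -0.005  0.008] [-0.     0.     0.001] q [ 0.13  0.54 -0.7   1.77  0.41  0.99 -0.58]
60 28 527.0 605.0 17 228.0
68 67 527.0 617.0 53 228.0
zmin/max 92.6 171.3
90.0 36 [574.8 195.2]
120.0 42 [575.6 186. ]
150.0 146 [574.1 183.8]
```

Emit:
move_arm:
  steps:
    - [0,0,0.01,0,0,0,0]
    - [0,0,0.02,0,0,0,0]
    - [0,0,0.02,0,0,0,0]

```text
time: 10.32
tool_pos: [573.9, 195.1, 56.3]
tcp_rot: [0.652, 0.758, 0.0, 0.001]
ft_force: [-4.5, -1.4, 9.5]
opening: 51.7
gripper_force: 64.9
```

Touchdown felt. Opening, then rising.

Emit:
move_arm:
  steps:
    - [0,0,0,0,0,0,1]
    - [0,0,0,0,0,0,1]
    - [0,0,0,0,0,0,1]
    - [0,0,-0.1,0,0,0,1]
    - [0,0,-0.3,0,0,0,1]
    - [0,0,-0.6,0,0,0,1]
    - [0,0,-0.95,0,0,0,1]
    - [0,0,-0.95,0,0,0,1]

```text
time: 11.32
tool_pos: [576.6, 196.9, 202.8]
tcp_rot: [0.652, 0.758, 0.005, 0.003]
ft_force: [-1.1, 0.2, 0.1]
opening: 85.4
gripper_force: 0.0
```

```bash
python3 go.py 462.7 -266.5 200; python3 -c "
from h import *
snap('side','s6')";python3 fit.py s6 573 194 60 blue
```

```text
11.32 [576.6 196.9 202.8] op 85.4 F [-1.1  0.2  0.1] row [-2.94  -1.216  0.   ] [ 0.007 -0.001  0.001] q [ 0.18  0.39 -0.77  1.62  0.29  1.23 -0.49]
zmin/max 89.1 396.1
90.0 41 [574.7 195.6]
120.0 44 [575.4 186.4]
150.0 209 [558.3 183.4]
```

Emit:
move_arm:
  steps:
    - [-0.35,-0.15,0,0,0,0,1]
    - [-0.7,-0.3,0,0,0,0,1]
    - [-1,-0.41,0,0,0,0,1]
    - [-1,-0.41,0,0,0,0,1]

```text
time: 11.88
tool_pos: [533.9, 31.3, 195.2]
tcp_rot: [0.655, 0.756, -0.002, -0.0]
ft_force: [0.6, -0.5, -0.5]
opening: 85.7
gripper_force: 0.0
```

Emit:
move_arm:
  steps:
    - [-0.35,-0.15,0,0,0,0,1]
    - [-0.7,-0.3,0,0,0,0,1]
    - [-1,-0.41,0,0,0,0,1]
    - [-1,-0.41,0,0,0,0,1]

```text
time: 12.38
tool_pos: [495.6, -124.3, 195.6]
tcp_rot: [0.654, 0.756, -0.001, -0.001]
ft_force: [-0.6, 0.9, -0.5]
opening: 85.4
gripper_force: 0.0
```

Emit:
move_arm:
  steps:
    - [-0.35,-0.15,0,0,0,0,1]
    - [-0.7,-0.3,0,0,0,0,1]
    - [-0.94,-0.396,0,0,0,0,1]
    - [-0.94,-0.396,0,0,0,0,1]
    - [-0.94,-0.396,0,0,0,0,1]

```text
time: 13.0
tool_pos: [460.6, -266.3, 196.3]
tcp_rot: [0.651, 0.759, 0.001, -0.001]
ft_force: [-0.2, 0.0, 0.4]
opening: 85.2
gripper_force: 0.0
```

```bash
python3 go.py 462.7 -266.5 50; python3 fit.py s0 463 -266 60 red; python3 fit.py s0 463 -266 100 red
```

```text
13.0 [ 460.6 -266.3  196.3] op 85.2 F [-0.2  0.   0.4] row [-0.006  0.013  0.976] [ 0.    -0.001  0.003] q [ 0.93  0.22 -0.56  1.8   0.12  1.16  0.48]
zmin/max 77.1 158.0
60.0 28 [ 463.7 -268.3]
90.0 141 [ 463.  -266.7]
120.0 52 [ 466.5 -273. ]
150.0 81 [ 477.9 -274.3]
zmin/max 100.1 158.0
100.0 97 [ 463.1 -266.6]
130.0 129 [ 466.7 -275. ]
```

Descending on the red can and gripping its body.

Emit:
move_arm:
  steps:
    - [0,0.014,0.1,0,0,0,1]
    - [0,0.014,0.3,0,0,0,1]
    - [0,0.014,0.5,0,0,0,1]
    - [0,0.014,0.7,0,0,0,1]
    - [0,0.014,0.85,0,0,0,1]
    - [0,0.014,0.97,0,0,0,1]
    - [0,0.014,0.97,0,0,0,1]
    - [0,0.014,0.97,0,0,0,1]

```text
time: 14.0
tool_pos: [462.5, -268.4, 51.8]
tcp_rot: [0.652, 0.759, 0.0, 0.001]
ft_force: [-0.3, -0.1, 0.5]
opening: 85.3
gripper_force: 0.0
```

Emit:
move_arm:
  steps:
    - [0,0,0,0,0,0,0]
    - [0,0,0,0,0,0,0]
    - [0,0,0,0,0,0,0]
    - [0,0,0,0,0,0,0]
    - [0,0,0,0,0,0,0]

```text
time: 14.62
tool_pos: [462.7, -268.9, 52.5]
tcp_rot: [0.652, 0.758, 0.0, 0.001]
ft_force: [-0.9, 0.1, 4.9]
opening: 51.6
gripper_force: 62.3
```

```bash
python3 go.py 585 116.5 184
```

```text
14.62 [ 462.7 -268.9   52.5] op 51.6 F [-0.9  0.1  4.9] row [ 2.416  1.194 -0.879] [0.001 0.001 0.001] q [ 0.88  0.39 -0.52  1.95  0.25  0.87  0.37]
```

Emit:
move_arm:
  steps:
    - [0,0,-0.1,0,0,0,0]
    - [0,0,-0.3,0,0,0,0]
    - [0,0,-0.6,0,0,0,0]
    - [0.1,0.05,-0.9,0,0,0,0]
    - [0.4,0.2,-0.9,0,0,0,0]
    - [0.7,0.35,-0.9,0,0,0,0]
    - [0.8,0.4,-0.9,0,0,0,0]
    - [0.8,0.4,-0.9,0,0,0,0]

```text
time: 15.62
tool_pos: [502.5, -139.7, 186.1]
tcp_rot: [0.651, 0.759, -0.0, -0.0]
ft_force: [0.5, 0.0, -4.9]
opening: 51.8
gripper_force: 64.0
```

Emit:
move_arm:
  steps:
    - [0.2,0.1,0,0,0,0,0]
    - [0.5,0.25,0,0,0,0,0]
    - [0.8,0.4,0,0,0,0,0]
    - [0.8,0.4,0,0,0,0,0]

```text
time: 16.12
tool_pos: [544.7, -9.7, 186.3]
tcp_rot: [0.65, 0.76, 0.001, -0.001]
ft_force: [-0.2, -0.9, -4.9]
opening: 51.7
gripper_force: 64.3
```

Emit:
move_arm:
  steps:
    - [0.2,0.1,0,0,0,0,0]
    - [0.5,0.25,0,0,0,0,0]
    - [0.75,0.37,0,0,0,0,0]
    - [0.8,0.39,0,0,0,0,0]
    - [0.8,0.39,0,0,0,0,0]
    - [0.8,0.39,0,0,0,0,0]

```text
time: 16.88
tool_pos: [584.0, 110.8, 185.7]
tcp_rot: [0.653, 0.757, -0.001, 0.0]
ft_force: [-0.7, -1.3, -4.4]
opening: 51.3
gripper_force: 64.4
```

```bash
python3 go.py 585 116.5 58.5; python3 -c "
from h import *
p,d=snap('side','s7'); q,e=snap('top','t7')
a=cv2.resize(p[130:330,200:400,::-1],(400,400)); b=cv2.resize(q[130:270,150:290,::-1],(400,400)); cv2.imwrite('pics/s7c.png',np.hstack([a,b]))"; python3 fit.py s7 585 115 120 red
```

```text
16.88 [584.  110.8 185.7] op 51.3 F [-0.7 -1.3 -4.4] row [0.039 0.013 0.848] [-0.001  0.001 -0.002] q [ 0.31  0.38 -0.74  1.67  0.28  1.2  -0.35]
zmin/max 139.0 299.1
120.0 86 [584.3 112.4]
150.0 205 [584.3 112.4]
210.0 255 [584.2 112.6]
```

View pics/s7c.png

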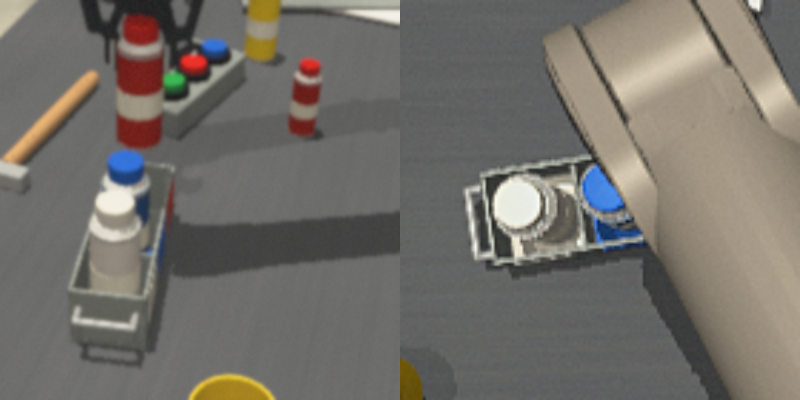

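The blue can stands in its cell, and the red one hangs upright over the red cell. Lowering.

Emit:
move_arm:
  steps:
    - [0.015,0.003,0,0,0,0,0]
    - [0.015,0.003,0.1,0,0,0,0]
    - [0.015,0.003,0.25,0,0,0,0]
    - [0.015,0.003,0.42,0,0,0,0]
    - [0.015,0.003,0.6,0,0,0,0]
    - [0.015,0.003,0.72,0,0,0,0]
    - [0.015,0.003,0.79,0,0,0,0]
    - [0.015,0.003,0.79,0,0,0,0]

```text
time: 17.98
tool_pos: [583.8, 116.5, 67.1]
tcp_rot: [0.652, 0.758, -0.0, -0.0]
ft_force: [-0.3, -0.5, -3.9]
opening: 51.8
gripper_force: 64.4
```

```bash
python3 go.py 585 116.5 58.5; python3 -c "
from h import *
snap('side','s8')"; python3 fit.py s8 585 115 110 red
```

```text
17.98 [583.8 116.5  67.1] op 51.8 F [-0.3 -0.5 -3.9] row [-0.001  0.008  0.058] [-0.001  0.     0.001] q [ 0.26  0.51 -0.7   1.78  0.38  0.99 -0.43]
zmin/max 110.8 181.8
110.0 50 [584.8 119.4]
140.0 145 [584.5 110. ]
170.0 57 [570.9 103.1]
```

Emit:
move_arm:
  steps:
    - [0,0,0.02,0,0,0,0]
    - [0,0,0.04,0,0,0,0]
    - [0,0,0.05,0,0,0,0]
    - [0,0,0.05,0,0,0,0]

```text
time: 18.52
tool_pos: [584.0, 116.5, 60.1]
tcp_rot: [0.652, 0.758, -0.0, -0.0]
ft_force: [0.2, 0.2, -3.5]
opening: 52.1
gripper_force: 64.4
```

Emit:
move_arm:
  steps:
    - [0,0,0.008,0,0,0,0]
    - [0,0,0.013,0,0,0,0]
    - [0,0,0.013,0,0,0,0]

```text
time: 18.9
tool_pos: [584.2, 116.6, 58.6]
tcp_rot: [0.652, 0.758, 0.0, 0.0]
ft_force: [-0.5, -0.2, -2.8]
opening: 51.5
gripper_force: 64.6
```

Emit:
move_arm:
  steps:
    - [0,0,0.008,0,0,0,0]
    - [0,0,0.013,0,0,0,0]
    - [0,0,0.013,0,0,0,0]

```text
time: 19.27
tool_pos: [584.4, 116.8, 58.4]
tcp_rot: [0.652, 0.758, -0.0, 0.001]
ft_force: [-3.6, -1.5, 9.9]
opening: 51.4
gripper_force: 65.7
```

Emit:
move_arm:
  steps:
    - [0,0,0,0,0,0,1]
    - [0,0,0,0,0,0,1]
    - [0,0,0,0,0,0,1]
    - [0,0,-0.1,0,0,0,1]
    - [0,0,-0.3,0,0,0,1]
    - [0,0,-0.6,0,0,0,1]
    - [0,0,-0.95,0,0,0,1]
    - [0,0,-0.95,0,0,0,1]

```text
time: 20.27
tool_pos: [587.4, 118.4, 204.8]
tcp_rot: [0.652, 0.758, 0.004, 0.003]
ft_force: [0.3, -0.6, -0.9]
opening: 85.4
gripper_force: 0.0
```

Emit:
move_arm:
  steps:
    - [-0.35,0,0,0,0,0,0]
    - [-0.7,0,0,0,0,0,0]
    - [-1,0,0,0,0,0,0]
    - [-1,0,0,0,0,0,0]

```text
time: 20.78
tool_pos: [606.5, -37.9, 197.8]
tcp_rot: [0.655, 0.756, -0.001, 0.0]
ft_force: [0.0, 1.0, -0.0]
opening: 12.4
gripper_force: 0.0
```

Emit:
move_arm:
  steps:
    - [-0.35,0,0,0,0,0,0]
    - [-0.7,0,0,0,0,0,0]
    - [-1,0,0,0,0,0,0]
    - [-1,0,0,0,0,0,0]

```text
time: 21.28
tool_pos: [628.6, -184.7, 197.8]
tcp_rot: [0.654, 0.756, -0.001, -0.0]
ft_force: [0.7, 0.5, -0.2]
opening: 0.1
gripper_force: 0.0
```

```bash
python3 - <<'E'
from h import *
p,d=snap('top','t9');s,_=snap('side','s9')
a=cv2.resize(p[140:240,150:310,::-1],(640,400));cv2.imwrite('pics/t9c.png',a)
hsv=cv2.cvtColor(cv2.imread('pics/t9.png'),cv2.COLOR_BGR2HSV)
for g in((585,117),(573,194),(563,266)):
    cal=robot.get_calibration('top');fl=210/np.tan(np.radians(cal['vertical_fov'])/2);M=np.linalg.inv(cal['world_to_cam'])
    v,u=np.mgrid[:420,:560];P=np.stack([(u-cal['cx'])/fl*d,(v-cal['cy'])/fl*d,d],-1)@M[:3,:3].T+M[:3,3]
    q=P[(np.hypot(P[...,0]-g[0],P[...,1]-g[1])<45)&(P[...,2]>150)&(P[...,2]<175)]
    print(g,len(q),q.mean(0).round(1) if len(q) else '',((q.min(0)+q.max(0))/2).round(1) if len(q) else '')
E
python3 go.py 601.1 -212 100
```

```text
(585, 117) 235 [584.4 118.  159.5] [584.6 118.1 156.8]
(573, 194) 239 [573.2 193.  159.7] [573.6 192.8 157.2]
(563, 266) 241 [560.8 264.  159.6] [561.4 264.1 157.3]
21.38 [ 629.1 -178.4  198.5] op -0.2 F [0.5 0.6 0.2] row [-0.194 -0.218  0.656] [-0.    -0.001  0.001] q [ 0.67  0.46 -0.64  1.5   0.28  1.27  0.14]
```

View pics/t9c.png

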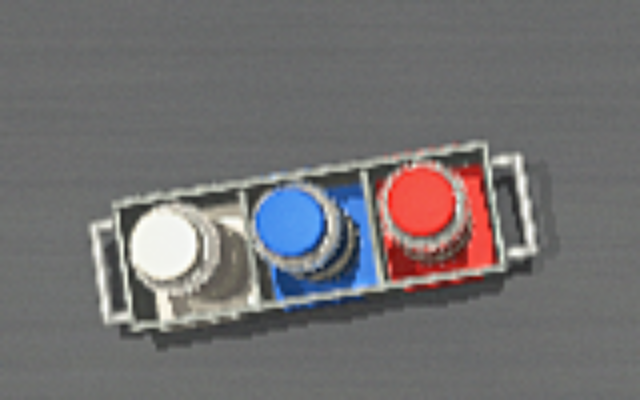

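Both cans are in: red cap at (422,200) over the red mat, blue cap at (290,218) over the blue mat, and the white can is undisturbed. Measured centres are within 3 mm. Now the red key.

Emit:
move_arm:
  steps:
    - [-0.19,-0.21,0,0,0,0,0]
    - [-0.19,-0.21,0.2,0,0,0,0]
    - [-0.19,-0.21,0.5,0,0,0,0]
    - [-0.19,-0.21,0.8,0,0,0,0]
    - [-0.19,-0.21,1,0,0,0,0]
    - [-0.19,-0.21,1,0,0,0,0]
    - [-0.19,-0.21,1,0,0,0,0]

```text
time: 22.25
tool_pos: [603.9, -211.4, 50.5]
tcp_rot: [0.651, 0.759, 0.001, 0.001]
ft_force: [0.4, 0.2, -0.7]
opening: 0.1
gripper_force: 0.0
```

```bash
python3 go.py 601.1 -212 30;python3 - <<'E'
from h import *
snap('side','s10');d=np.load('pics/s10.npy');d0=np.load('pics/s9.npy')
cal=robot.get_calibration('side');fl=210/np.tan(np.radians(cal['vertical_fov'])/2);M=np.linalg.inv(cal['world_to_cam'])
v,u=np.mgrid[:420,:560];P=np.stack([(u-cal['cx'])/fl*d,(v-cal['cy'])/fl*d,d],-1)@M[:3,:3].T+M[:3,3]
q=P[(abs(d-d0)>15)&(d>0)&(np.hypot(P[...,0]-601,P[...,1]+212)<40)]
for z in range(55,130,8):
    w=q[(q[:,2]>z)&(q[:,2]<z+8)]
    if len(w): print(z,len(w),w[:,:2].min(0).round(),w[:,:2].max(0).round())
E
```

```text
22.25 [ 603.9 -211.4   50.5] op 0.1 F [ 0.4  0.2 -0.7] row [-0.001 -0.019  0.137] [0.002 0.    0.002] q [ 0.7   0.57 -0.59  1.69  0.37  0.99  0.13]
87 3 [ 598. -206.] [ 607. -202.]
95 22 [ 590. -211.] [ 617. -198.]
103 17 [ 590. -209.] [ 614. -198.]
111 25 [ 590. -208.] [ 615. -196.]
119 24 [ 590. -223.] [ 615. -197.]
127 24 [ 582. -208.] [ 632. -197.]
```

Emit:
move_arm:
  steps:
    - [0,-0.01,0.07,0,0,0,0]
    - [0,-0.01,0.13,0,0,0,0]
    - [0,-0.01,0.16,0,0,0,0]
    - [0,-0.01,0.17,0,0,0,0]
    - [0,-0.01,0.17,0,0,0,0]

```text
time: 22.92
tool_pos: [601.1, -213.4, 23.8]
tcp_rot: [0.652, 0.758, -0.0, 0.0]
ft_force: [-0.1, -0.2, 4.2]
opening: -0.1
gripper_force: 2.3
```

Emit:
move_arm:
  steps:
    - [0,0,0.013,0,0,0,0]
    - [0,0,0.025,0,0,0,0]
    - [0,0,0.025,0,0,0,0]

```text
time: 23.3
tool_pos: [601.2, -213.5, 23.1]
tcp_rot: [0.652, 0.758, -0.001, 0.001]
ft_force: [-7.1, 0.6, 20.6]
opening: 0.1
gripper_force: 10.6
```

Red key fully down. Up and over to blue.

Emit:
move_arm:
  steps:
    - [0,0,-0.15,0,0,0,0]
    - [0,0,-0.3,0,0,0,0]
    - [-0.2,-0.09,-0.3,0,0,0,0]
    - [-0.39,-0.175,-0.3,0,0,0,0]
    - [-0.39,-0.175,-0.3,0,0,0,0]
    - [-0.39,-0.175,-0.3,0,0,0,0]

```text
time: 24.05
tool_pos: [583.9, -273.7, 64.5]
tcp_rot: [0.652, 0.759, 0.001, -0.0]
ft_force: [-0.1, -0.0, 0.3]
opening: 0.0
gripper_force: 0.0
```

```bash
python3 go.py 583.8 -274.3 23.5
```

```text
24.05 [ 583.9 -273.7   64.5] op 0.0 F [-0.1 -0.   0.3] row [-0.004 -0.001  0.273] [ 0.    -0.001  0.001] q [ 0.8   0.56 -0.59  1.66  0.35  1.02  0.24]
```

Emit:
move_arm:
  steps:
    - [0,0,0.1,0,0,0,0]
    - [0,0,0.2,0,0,0,0]
    - [0,0,0.25,0,0,0,0]
    - [0,0,0.27,0,0,0,0]
    - [0,0,0.285,0,0,0,0]
    - [0,0,0.285,0,0,0,0]

```text
time: 24.8
tool_pos: [583.2, -273.7, 23.4]
tcp_rot: [0.652, 0.759, -0.0, -0.001]
ft_force: [-4.9, 3.0, 10.9]
opening: 0.4
gripper_force: 5.4
```

Blue key fully down. On to green.

Emit:
move_arm:
  steps:
    - [0,0,-0.15,0,0,0,0]
    - [0,0,-0.3,0,0,0,0]
    - [0.25,0.12,-0.3,0,0,0,0]
    - [0.55,0.25,-0.3,0,0,0,0]
    - [0.785,0.35,-0.3,0,0,0,0]
    - [0.785,0.35,-0.3,0,0,0,0]
    - [0.785,0.35,-0.3,0,0,0,0]

```text
time: 25.68
tool_pos: [618.2, -152.2, 67.5]
tcp_rot: [0.652, 0.758, -0.0, 0.001]
ft_force: [-0.3, -0.3, -0.3]
opening: -0.2
gripper_force: 0.0
```

```bash
python3 go.py 618 -149.9 23.5
```

```text
25.68 [ 618.2 -152.2   67.5] op -0.2 F [-0.3 -0.3 -0.3] row [0.016 0.001 0.293] [0.    0.001 0.   ] q [ 0.62  0.55 -0.61  1.68  0.36  1.02  0.04]
```

Emit:
move_arm:
  steps:
    - [0.01,0,0.1,0,0,0,0]
    - [0.01,0,0.2,0,0,0,0]
    - [0.01,0,0.26,0,0,0,0]
    - [0.01,0,0.285,0,0,0,0]
    - [0.01,0,0.3,0,0,0,0]
    - [0.01,0,0.3,0,0,0,0]

```text
time: 26.42
tool_pos: [616.4, -150.2, 23.3]
tcp_rot: [0.652, 0.758, -0.002, -0.0]
ft_force: [-6.3, -0.5, 11.9]
opening: -0.1
gripper_force: 6.0
```

Green key fully down. Lifting clear, then checking the cans and handing in.

Emit:
move_arm:
  steps:
    - [0,0,-0.2,0,0,0,0]
    - [0,0,-0.5,0,0,0,0]
    - [0,0,-0.9,0,0,0,0]
    - [0,0,-0.9,0,0,0,0]
    - [0,0,-0.9,0,0,0,0]
    - [0,0,-0.9,0,0,0,0]

```text
time: 27.18
tool_pos: [616.5, -149.0, 155.0]
tcp_rot: [0.652, 0.758, -0.001, -0.001]
ft_force: [0.0, -0.4, 0.3]
opening: -0.2
gripper_force: 0.0
```

Run:
```python
from h import *
p,d=snap('top','t12');d9=np.load('pics/t9.npy');print('caddy depth change',np.abs(d-d9)[150:240,160:300].mean())
print(robot.get_state()['tool_pos'],robot.get_state()['ft_force']); print(robot.hand_in())
```

```text
caddy depth change 11.002751
[ 616.60323228 -149.03768344  154.98434508] [-0.46607023  0.50937982 -0.32425526]
the job is handed in; nothing more can be done
None
```

I set the red and blue cans down in their own cells (within about 3 mm of centre after release), pressed red, blue and green in that order until each bottomed out, and handed the job in at about 27 s. The final top-camera comparison of the caddy area showed an average depth change of about 11 mm; I put that down to the arm in view but did not confirm it, and hand-in returned no verdict.

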